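# Close the sample station and start the test

### The arm

A 6-joint arm with a two-finger parallel gripper is mounted at the origin on the work surface. World frame = base frame: x ahead of the robot, y to its left, z up, the work surface at z = 0. Lengths are in m, angles in rad, forces in N, time in s.
With the tool pointing down it reaches from about 0.35 to 0.725 m from the base axis. Payload 6 kg.
Tool frame: the origin (TCP) lies at the very end of the fingers, on their centre line; the grasp point (between the pads) lies 19 mm behind it (tcp_to_grasp is the distance from the TCP to the grasp point, in m); z points along the fingers, y is the line along which they close (so a half turn about z gives the same grasp; the last joint's range is limited). The gripper opens to 85 mm and grips with 20 to 120 N. Pads are 22 mm wide; open, the fingers measure 114 mm over their backs; the gripper's body (76 mm by 85 mm) begins 54 mm behind the grasp point. The pads swing forward as they close: fully open they stand 13 mm farther back than shut.
Start: joints at [1.657, 0.04, 0.085, 0, -1.615, -0.334], TCP at [0.147, 0.582, 0.231] pointing down, gripper open.
Joint ranges: [-2.56, 2.56], [-1.29, 2.01], [-1.08, 1.49], [-3.29, 1.98], [-2.81, -0.18], [-2.99, 2.99]. Speed limits (rad/s): [2.57, 2.57, 3.01, 3.14, 3.14, 3.14].

### API

Orientations are given as a unit quaternion [x, y, z, w].
In Python, from station import * gives the robot as it stands. The module is installed in compiled form; this text tells all that it offers. Calls block until the motion is done:
- move_ptp(position, orientation): joint-space move of the TCP to a pose.
- move_linear(position, rate=0.15, attitude=None): straight line of the TCP; attitude=None keeps the orientation; rate is the mean speed in m/s.
- set_joints(angles): joint-space move.
- gripper_to(opening, strength=None): finger opening in m; strength is the grip in N (None keeps the last); returns when the fingers have stopped.
- sleep(seconds).
- solve_ik(position, orientation): joint angles nearest the present ones, or None.
- sense(): the state.
- get_image(name): name is "side" or "top" or "wrist"; returns a dict with "color" (420x560x3 uint8, red, green, blue), "fx", "fy", "cx", "cy" (pixels), "D" ([k1, k2, p1, p2, k3] as OpenCV has them; the pictures are not rectified), "R" (3x3) and "t" (3): a world point X has camera coordinates R X + t; the wrist camera has in their place "hand_eye" (4x4, takes a point from camera to tool coordinates, whose origin is the TCP and whose axes are the flange's). Camera axes: x right, y down, z forward; pixel columns grow to the right and rows downward; lengths in m; the calibration is good to about 2 mm. A picture is of the moment at which its call begins: read the wrist's pose just before it. There is no depth.
A pose or a line that the arm cannot do raises IKError and nothing moves.
- sign_off(): hands the job in; it is judged then, once.
The state is a dict: "time": time; "joints": joint angles; "dq": joint speeds; "joint_efforts": joint torques, N m; "position": TCP position; "eef_rot": TCP orientation; "wrist_force": force on the tool from outside, world axes, zero at the start; "ft_torque": the same for the moment, N m; "gripper_width": finger opening in m; "grip_force": force on a finger pad.
Only numpy, scipy, OpenCV 4.12 (cv2) and the standard library are available. Lean on these libraries where they do the work, as an engineer would, in place of code of your own. Each camera call takes 0.05 s, during which the arm holds its last target. There are 200 camera calls.

### The job

Push the orange sample carriage fully home into its dark hood; then, with the fingertips, lightly press down the green start button on the control pod and let it come up again, and withdraw. Leave the red and blue buttons, the jar, the vial, the spare cup and the spatula alone; nothing needs to be grasped.

Things in the scene. Friction and masses are not known exactly. Their poses are not given: they have to be found in the camera images.
- station: Navy sample station fixed to the bench: base 120 mm (x) by 310 mm (y from -160 to +150) by 25 mm high; on y from -10 to +150 mm a hood, top 98 mm (orange plate and a steel disc on it, to 105 mm), its mouth facing the station's -y. Origin: on the bench under the base. The carriage runs along the station's own +y into the hood. Place and yaw vary.
- carriage (a joint): How far the orange carriage has slid along the station's +y, in m: 0 = fully out, 0.12 = fully home against its end stop, with the end plate closing the hood's mouth. Starts between 0 and 0.045. Stays where it is left; about 2 N of friction plus a little damping.
- push_face (a point): Middle of the outer face (facing the station's -y) of the carriage's upright orange end plate, 71 mm above the bench. The plate is 88 mm wide (station x), 14 mm thick, from 26 to 86 mm above the bench. Moves with the carriage; push it along the station's +y. Behind the plate a steel sample cup, 50 mm across, top at 72 mm, is fixed to the carriage.
- pod: Control pod fixed to the bench: navy box 90 mm (x) by 200 mm (y) by 35 mm high with an orange stripe along its robot-side edge. Origin: centre of its underside. The three buttons stand in a row along its y, at y = -60, 0 and +60 mm, in any order.
- start_top (a point): Centre of the top of the GREEN start button, a round spring button 30 mm across on a grey housing on the pod. Moves down with the button.
- start (a joint): How far the green start button is pressed, in m: 0 = up, 0.008 = fully down (about 4 N); springs back when released. Top 59 mm above the bench when up; its grey housing (46 mm across) ends 12 mm lower.
- stop_top (a point): Centre of the top of the RED stop button (same make); not to be touched.
- stop (a joint): Travel of the red button, 0 = up, 0.008 = down (m).
- jog_top (a point): Centre of the top of the BLUE jog button (same make); not to be touched.
- jog (a joint): Travel of the blue button, 0 = up, 0.008 = down (m).
- jar: Loose amber glass sample jar with a white lid, 48 mm across, 70 mm high, standing. Origin: centre of its underside. Leave alone.
- vial: Loose clear glass vial with a white cap, 30 mm across, 55 mm high, standing. Origin: centre of its underside. Leave alone.
- spare_cup: Loose empty steel sample cup, 52 mm across, 40 mm high, standing. Origin: centre of its underside. Leave alone.
- spatula: Loose lab spatula lying flat, 190 mm long: round wooden handle 12 mm thick (its -x half) and a steel blade 16 mm wide, 4 mm thick (+x). Origin at its middle, on the bench. Leave alone.

How it is judged:
On the way, in this order (a step that is already met when the one before it is completed fails the run):
1. the carriage is fully home (value of joint carriage above 0.116 m), for 0.1 s.
2. the green start button is pressed well down by the fingers (value of joint start above 0.005 m and contact force between the fingers and start above 0.3 N and value of joint carriage above 0.116 m), for 0.1 s.
At the end, for the whole second after the job is handed in: The carriage is within 5 mm of its end stop, all three buttons are up (within 1.5 mm), and the jar, vial, spare cup and spatula lie at rest within 15 mm of where they started (value of joint carriage above 0.115 m and value of joint each of start, stop, jog below 0.0015 m and distance of each of jar, vial, spare_cup, spatula from where it was at the start of the episode below 0.015 m and linear speed of each of jar, vial, spare_cup, spatula below 0.02 m/s); the robot touches nothing.
It fails at once if the red or blue button is pressed (2 mm or more) or touched by the robot with more than 1 N (value of joint any of stop, jog above 0.002 m or contact force between any of the arm, the fingers and stop above 1 N or contact force between any of the arm, the fingers and jog above 1 N).
It fails at once if the green button is pressed (3 mm or more) before the carriage is home (value of joint start above 0.003 m and value of joint carriage below 0.112 m).
It fails at once if the green button is struck or pressed with more than 30 N (contact force between the fingers and start above 30 N).
It fails at once if the jar, vial, spare cup or spatula is moved more than 15 mm, lifted or tipped (distance of any of jar, vial, spare_cup, spatula from where it was at the start of the episode above 0.015 m or angle between any of jar, vial, spare_cup, spatula's own z axis and vertical above 0.4 rad).
It also fails if it takes over 42 s, if anything falls off the work surface, if the arm or the gripper's body presses on something with over 40 N, if the wrist force passes 120 N, or if a joint passes its speed limit or range.

## Working session

There is one attempt and no reset: what is moved stays moved. The work goes in short steps, each a Python script; the robot and the scene stay as the last script left them, time stands still between calls to the robot, and variables do not carry over. Pictures are saved under pics/ and viewed, at most 10 in all, crops included, and the job is handed in when it is done.

```bash
mkdir -p pics; python3 - <<'E'
from station import *
import cv2,numpy as np,pickle
s=sense();print(s['time'],s['position'],s['eef_rot'],s['gripper_width'])
d={n:get_image(n) for n in('side','top')}
pickle.dump(d,open('im0.pkl','wb'))
for n in d:
    cv2.imwrite(f'pics/{n}0.png',cv2.cvtColor(d[n]['color'],cv2.COLOR_RGB2BGR))
    print(n,-d[n]['R'].T@d[n]['t'],d[n]['fx'],d[n]['D'])
E
```

```text
0.0 [0.14696915 0.58139277 0.23030811] [ 9.92338039e-01 -1.23549519e-01 -5.09900136e-05  8.54130800e-04] 0.08590906529962478
side [ 0.19382779 -0.68010645  0.53839935] 510.8646230599315 [-0.1346665  0.         0.         0.         0.       ]
top [ 0.4255885  -0.03485823  0.85076807] 491.808225068924 [-0.06813751  0.          0.          0.          0.        ]
```

View pics/top0.png

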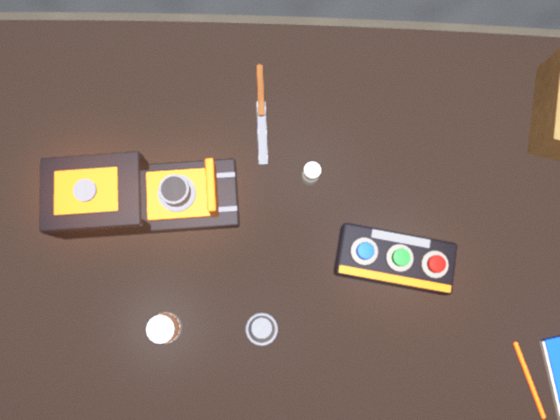

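View pics/side0.png

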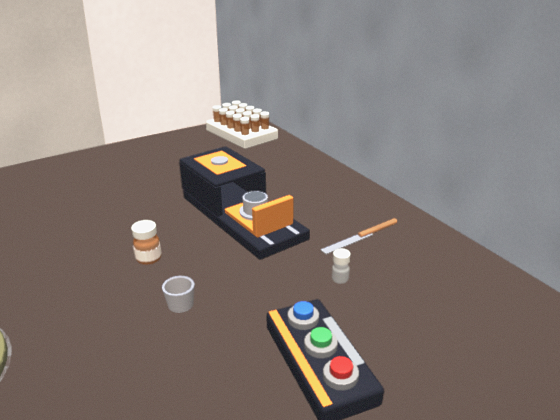

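The top view shows the station at left, with its plate edge-on near (211,185) and the mouth facing right (world -y). The pod's buttons are blue (364,251), green (401,258) and red (436,264). The side view agrees: the carriage is partly out and the approach side is clear.

```bash
cat > h.py <<'E'
import cv2,numpy as np
def ray(d,px):
    K=np.array([[d['fx'],0,d['cx']],[0,d['fy'],d['cy']],[0,0,1.]])
    u=cv2.undistortPoints(np.array(px,float).reshape(-1,1,2),K,np.array(d['D'],float)).reshape(-1,2)
    v=np.c_[u,np.ones(len(u))]@d['R']; return -d['R'].T@d['t'],v
def plane(d,px,z):
    c,v=ray(d,px); return c+v*((z-c[2])/v[:,2])[:,None]
def tri(ds,pxs):
    A=np.zeros((3,3));b=np.zeros(3)
    for d,p in zip(ds,pxs):
        c,v=ray(d,[p]);v=v[0]/np.linalg.norm(v[0]);P=np.eye(3)-np.outer(v,v);A+=P;b+=P@c
    return np.linalg.solve(A,b)
def blobs(img,lo,hi,roi=None,n=3):
    m=cv2.inRange(cv2.cvtColor(img,cv2.COLOR_RGB2HSV),np.array(lo),np.array(hi))
    if roi: k=np.zeros_like(m);x0,y0,x1,y1=roi;k[y0:y1,x0:x1]=1;m=m*k
    return sorted(cv2.findContours(m,cv2.RETR_EXTERNAL,cv2.CHAIN_APPROX_NONE)[0],key=cv2.contourArea)[::-1][:n]
def cen(c): M=cv2.moments(c);return M['m10']/M['m00'],M['m01']/M['m00']
E
python3 - <<'E'
from h import *;import pickle
np.set_printoptions(precision=4,suppress=True)
D=pickle.load(open('im0.pkl','rb'));T,S=D['top'],D['side']
for n,lo,hi in(('green',(45,80,60),(85,255,255)),('blue',(98,120,80),(125,255,255)),('red',(0,200,60),(4,255,255))):
    a,b=[max((c for c in blobs(d['color'],lo,hi,roi)),key=cv2.contourArea) for d,roi in((T,(330,220,460,300)),(S,(265,290,380,400)))]
    print(n,cen(a),cen(b),plane(T,cen(a),.059),plane(S,cen(b),.056))
c=blobs(T['color'],(10,120,80),(30,255,255),(45,155,130,225),1)[0]
w=plane(T,c.reshape(-1,2),.1)[:,:2].astype(np.float32); r=cv2.minAreaRect(w);print('hoodplate',r)
def mk(name,roi,k=8):
    x0,y0,x1,y1=roi;im=T['color'][y0:y1,x0:x1];return cv2.cvtColor(cv2.resize(im,None,fx=k,fy=k,interpolation=cv2.INTER_CUBIC),cv2.COLOR_RGB2BGR)
cv2.imwrite('pics/crop.png',mk('a',(165,150,245,240),6))
E
```

```text
green (400.7993605115907, 256.97761790567546) (320.6822995461422, 336.42561775088245) [[ 0.5015 -0.2646  0.059 ]] [[ 0.4993 -0.2675  0.056 ]]
blue (367.24061810154524, 250.82339955849886) (303.07172995780587, 309.8034960819771) [[ 0.5105 -0.2095  0.059 ]] [[ 0.509  -0.2089  0.056 ]]Traceback (most recent call last):
  File "<stdin>", line 5, in <module>
ValueError: max() iterable argument is empty
```

```bash
python3 - <<'E'
from h import *;import pickle
np.set_printoptions(precision=4,suppress=True)
D=pickle.load(open('im0.pkl','rb'));T,S=D['top'],D['side']
for lo,hi in (((0,150,100),(8,255,255)),((172,150,100),(180,255,255))):
  for c in blobs(T['color'],lo,hi,(415,240,460,290),1): print('red',cv2.contourArea(c),plane(T,cen(c),.059))
c=blobs(T['color'],(10,120,80),(30,255,255),(45,155,130,225),1)[0]
w=plane(T,c.reshape(-1,2),.1)[:,:2].astype(np.float32); print('hoodplate',cv2.minAreaRect(w),cv2.boxPoints(cv2.minAreaRect(w)))
im=T['color'][150:240,165:245]
print(im[35,:,:].tolist()[25:80])
cv2.imwrite('pics/crop.png',cv2.cvtColor(cv2.resize(im,None,fx=6,fy=6,interpolation=cv2.INTER_CUBIC),cv2.COLOR_RGB2BGR))
E
```

```text
red 194.0 [[ 0.4919 -0.323   0.059 ]]
hoodplate ((0.5910186767578125, 0.24130266904830933), (0.07228904217481613, 0.10173029452562332), 5.10113000869751) [[0.5505 0.2888]
 [0.5595 0.1874]
 [0.6315 0.1939]
 [0.6225 0.2952]]
[[235, 235, 243], [240, 240, 247], [240, 239, 246], [247, 238, 239], [255, 246, 195], [255, 251, 149], [255, 252, 139], [255, 252, 141], [255, 252, 142], [255, 252, 143], [255, 252, 144], [255, 252, 141], [255, 252, 145], [255, 252, 144], [255, 252, 141], [255, 247, 133], [255, 229, 111], [255, 236, 113], [255, 249, 131], [255, 250, 136], [255, 251, 138], [255, 251, 138], [255, 249, 130], [255, 237, 117], [255, 183, 89], [193, 113, 64], [147, 100, 74], [147, 116, 103], [147, 132, 134], [145, 131, 134], [148, 136, 138], [147, 133, 135], [146, 132, 135], [144, 130, 135], [147, 135, 139], [146, 132, 135], [146, 134, 138], [143, 131, 136], [144, 130, 137], [145, 132, 138], [144, 132, 136], [147, 136, 138], [142, 131, 137], [148, 135, 140], [135, 123, 128], [117, 104, 105], [101, 83, 80], [114, 91, 82], [135, 109, 98], [141, 116, 103], [138, 112, 101], [137, 113, 99], [135, 112, 100], [136, 112, 100], [133, 107, 95]]
```

View pics/crop.png

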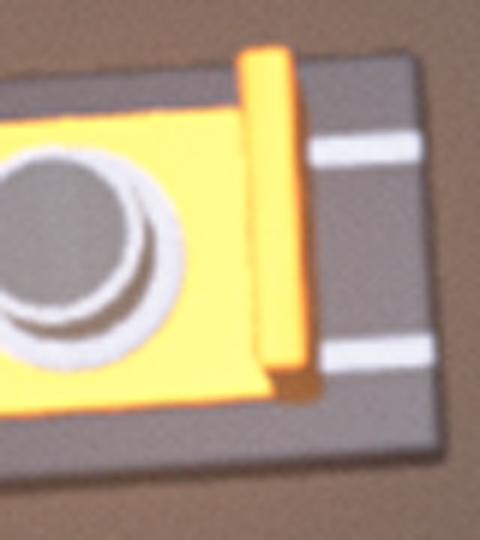

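The crop shows the upright plate's top face, with its outer edge running from about (213.7,157.8) to (216.4,211.2) in full-image pixels. The base end is near x=235–238.

```bash
python3 - <<'E'
from h import *;import pickle
from station import *
from scipy.spatial.transform import Rotation as Ro
np.set_printoptions(precision=4,suppress=True)
D=pickle.load(open('im0.pkl','rb'));T=D['top']
print(plane(T,[(213.7,157.8),(216.4,211.2),(205,158.3),(208,211.2)],.086))
print(plane(T,[(165+415/6,150+55/6),(165+438/6,150+455/6)],.025))
yaw=np.radians(5.1); sy=np.array([-np.sin(yaw),np.cos(yaw),0]); sx=np.array([np.cos(yaw),np.sin(yaw),0])
P=plane(T,[(213.7,157.8),(216.4,211.2)],.086).mean(0)
for sgn in(1,-1):
    X=sgn*sy;Z=np.array([0,0,-1.]);Y=np.cross(Z,X);q=Ro.from_matrix(np.c_[X,Y,Z]).as_quat()
    for s in(-.06,-.01,.12): 
        p=P+sy*s;p[2]=.055;print(sgn,s,p,solve_ik(p,q))
    p=P-sy*.06;p[2]=.2;print('hi',solve_ik(p,q))
print(sense()['joints'])
E
```

```text
[[0.6525 0.0429 0.086 ]
 [0.5652 0.0351 0.086 ]
 [0.6514 0.0569 0.086 ]
 [0.5649 0.0484 0.086 ]]
[[0.6691 0.0135 0.025 ]
 [0.5519 0.0031 0.025 ]]
1 -0.06 [ 0.6142 -0.0207  0.055 ] [ 0.2917  0.1287 -0.1444  0.     -1.2977  2.9389]
1 -0.01 [0.6097 0.0291 0.055 ] [ 0.3754  0.1181 -0.1559  0.     -1.2968  2.8552]
1 0.12 [0.5982 0.1586 0.055 ] [ 0.5822  0.1397 -0.1322  0.     -1.2989  2.6484]
hi [ 0.2917  0.0774  0.0668  0.     -1.5603  2.9389]
-1 -0.06 [ 0.6142 -0.0207  0.055 ] [ 0.2917  0.1287 -0.1444  0.     -1.2977 -0.2027]
-1 -0.01 [0.6097 0.0291 0.055 ] [ 0.3754  0.1181 -0.1559  0.     -1.2968 -0.2864]
-1 0.12 [0.5982 0.1586 0.055 ] [ 0.5822  0.1397 -0.1322  0.     -1.2989 -0.4932]
hi [ 0.2917  0.0774  0.0668  0.     -1.5603 -0.2027]
[ 1.6567  0.0408  0.0839 -0.0004 -1.6155 -0.3337]
```

```bash
cat > push.py <<'E'
from h import *
from station import *
from scipy.spatial.transform import Rotation as Ro
np.set_printoptions(precision=4,suppress=True)
yaw=np.radians(5.1); sy=np.array([-np.sin(yaw),np.cos(yaw),0])
O=np.array([.6105,.0083,0])+.16*sy
q=Ro.from_matrix(np.c_[-sy,np.cross([0,0,-1.],-sy),[0,0,-1.]]).as_quat()
at=lambda s,z=.055:O+sy*s+np.array([0,0,z])
def f(): return np.array(sense()['wrist_force'])
move_ptp(at(-.18,.2),q); gripper_to(0); 
move_linear(at(-.18),.15); f0=f(); print('t',sense()['time'],f0)
s=-.065
move_linear(at(s),.08); print(f()-f0)
while s<-.010:
    s+=.003; move_linear(at(s),.05); F=(f()-f0)@sy; print(round(s,4),round(F,2),end=' | ')
    if F<-12: break
print((np.array(sense()['position'])-O)@sy,sense()['time'])
d=get_image('top');cv2.imwrite('pics/top1.png',cv2.cvtColor(d['color'],cv2.COLOR_RGB2BGR))
d=get_image('side');cv2.imwrite('pics/side1.png',cv2.cvtColor(d['color'][100:330,100:440],cv2.COLOR_RGB2BGR))
E
python3 push.py
```

```text
t 4.65 [ 0.2682  0.8404 -0.5132]
[ 0.4663 -0.3991  0.131 ]
-0.062 -0.89 | -0.059 -1.3 | -0.056 -1.01 | -0.053 -1.46 | -0.05 -1.1 | -0.047 -0.41 | -0.044 -1.68 | -0.041 -0.89 | -0.038 -0.66 | -0.035 -7.91 | -0.032 -18.22 | -0.03635719502203204 8.9917
```

View pics/side1.png

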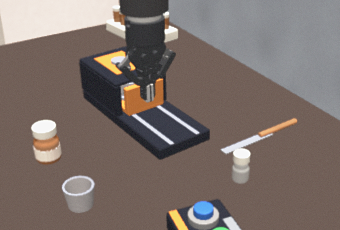

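The side view shows the plate closing the hood's mouth, and the force rise agrees with the end stop. Next I'll retreat, check from above and hover over green.

```bash
cat > hover.py <<'E'
from h import *
from station import *
from scipy.spatial.transform import Rotation as Ro
np.set_printoptions(precision=4,suppress=True)
yaw=np.radians(5.1); sy=np.array([-np.sin(yaw),np.cos(yaw),0])
p=np.array(sense()['position']); move_linear(p-sy*.07,.15); move_linear(p-sy*.07+[0,0,.1],.2)
T=get_image('top')
cv2.imwrite('pics/top2.png',cv2.cvtColor(T['color'],cv2.COLOR_RGB2BGR))
py=np.radians(9.3);y=np.array([-np.sin(py),np.cos(py),0])
q=Ro.from_matrix(np.c_[-y,np.cross([0,0,-1.],-y),[0,0,-1.]]).as_quat()
move_ptp([.5005,-.266,.16],q)
s=sense();w=get_image('wrist');H=np.array(w['hand_eye']);R=Ro.from_quat(s['eef_rot']).as_matrix()
M=np.eye(4);M[:3,:3]=R;M[:3,3]=s['position'];C=np.linalg.inv(M@H);w['R'],w['t']=C[:3,:3],C[:3,3]
for n,lo,hi in(('green',(45,80,60),(85,255,255)),('blue',(98,120,80),(125,255,255)),('red',(0,150,100),(6,255,255))):
    for c in blobs(w['color'],lo,hi,None,1): print(n,cv2.contourArea(c),cen(c),plane(w,cen(c),.058))
cv2.imwrite('pics/w2.png',cv2.cvtColor(w['color'],cv2.COLOR_RGB2BGR));print(s['time'],s['position'],s['joints'],s['gripper_width'])
E
python3 hover.py
```

```text
green 1206.0 (281.9017412935323, 209.77487562189054) [[ 0.5044 -0.2698  0.058 ]]
blue 573.0 (252.92524723676556, 272.80395578824897) [[ 0.5182 -0.2157  0.058 ]]
red 1364.0 (309.6242668621701, 132.0824780058651) [[ 0.4947 -0.3275  0.058 ]]
11.7417 [ 0.5009 -0.2653  0.1597] [-0.1332 -0.044  -0.1291 -0.0002 -1.486   0.2962] 0.00042970036876418193
```

View pics/top2.png

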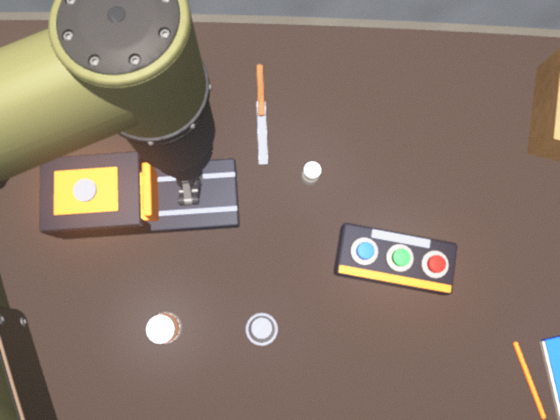

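View pics/w2.png

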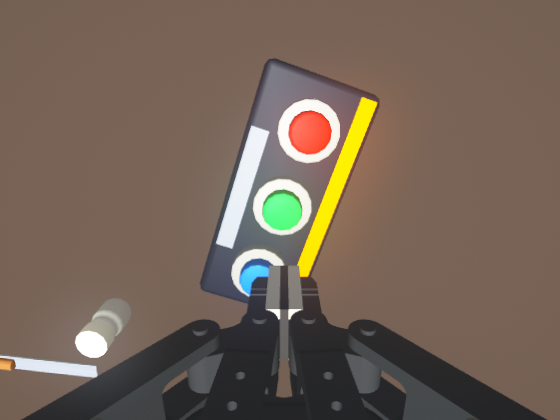

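From above the carriage sits home, with the plate against the mouth at about (148,192) and everything else in place. The wrist view shows green at (282,210), red at (310,132) and blue at (253,273). The row leans the other way, so the pod's yaw is -9.3°. I'll correct that and press.

```bash
cat > press.py <<'E'
from h import *
from station import *
from scipy.spatial.transform import Rotation as Ro
np.set_printoptions(precision=4,suppress=True)
py=np.radians(-9.3);y=np.array([-np.sin(py),np.cos(py),0])
q=Ro.from_matrix(np.c_[-y,np.cross([0,0,-1.],-y),[0,0,-1.]]).as_quat()
g=np.array([.502,-.2672,0]); at=lambda z:g+[0,0,z]
move_ptp(at(.12),q); move_linear(at(.066),.08); sleep(.2)
fz=lambda:np.mean([(sense()['wrist_force'][2],sleep(.02))[0] for _ in range(4)])
f0=fz(); z=.066
while z>.0495:
    z-=.001; move_linear(at(z),.02); F=fz()-f0; print(round(z,4),round(sense()['position'][2],4),round(F,2),end=' | ')
    if F>5.5: break
sleep(.3); print(sense()['position'],fz()-f0)
d=get_image('side');cv2.imwrite('pics/s3.png',cv2.cvtColor(d['color'],cv2.COLOR_RGB2BGR)[250:,200:440])
move_linear(at(.1),.05); move_linear(at(.2),.15); print(sense()['time'])
E
python3 press.py
```

```text
0.065 0.065 0.02 | 0.064 0.064 0.06 | 0.063 0.063 0.37 | 0.062 0.062 0.25 | 0.061 0.061 0.56 | 0.06 0.06 0.27 | 0.059 0.0592 1.05 | 0.058 0.0582 1.32 | 0.057 0.0571 2.07 | 0.056 0.0561 2.25 | 0.055 0.0551 2.69 | 0.054 0.0541 3.09 | 0.053 0.0531 3.12 | 0.052 0.0521 3.38 | 0.051 0.0512 4.77 | 0.05 0.0511 8.91 | [ 0.5021 -0.2673  0.0511] 9.366197881237587
20.7417
```

The force profile shows contact at 59 mm and bottoming at 51 mm, so the button went fully down. One last check that everything is up and undisturbed.

```bash
python3 - <<'E'
from h import *
from station import *
import pickle
set_joints([-0.6,*sense()['joints'][1:]])
D=pickle.load(open('im0.pkl','rb'))
out=[]
for n in('side','top'):
    d=get_image(n); 
    out.append(cv2.resize(d['color'],(400,300))); out.append(cv2.resize(cv2.absdiff(d['color'],D[n]['color']),(400,300)))
cv2.imwrite('pics/f.png',cv2.cvtColor(np.vstack([np.hstack(out[:2]),np.hstack(out[2:])]),cv2.COLOR_RGB2BGR));print(sense()['time'],sense()['position'])
E
```

```text
21.8583 [ 0.33036441 -0.46224706  0.19836223]
```

View pics/f.png

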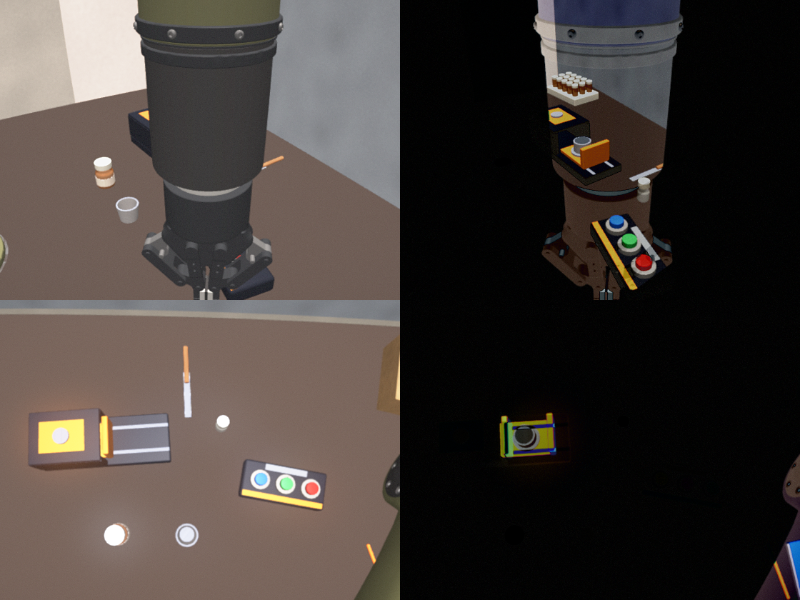

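The top-view difference shows that only the carriage has changed (plate at the mouth, about (105,437) in the composite). The buttons and loose items match the start, and the arm is clear.

```bash
python3 -c "
from station import *
print(sign_off())"
```

```text
the job is handed in; nothing more can be done
None
```

I pushed the carriage home, pressed the green button fully down and released it, withdrew the arm with nothing else disturbed, and handed the job in at about 22 s; `sign_off` gave no verdict.

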